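# Sort two tagged valve housings and hold the good one down in the sprung test cradle

## Task

Sort the two tagged valve housings: first stand the red-tagged reject upright in the red reject nest and let go of it, then seat the green-tagged good one upright in the sprung brass ring of the green-based leak-test cradle. Push the good one down against the springs until the brass ring is fully home (flush with the rim of its grey cup) and keep it there: the program finishes with the gripper still holding it pressed down, with only the housing pushing on the cradle. Never tip a housing over, and leave the untagged housing and everything else on the bench where they are.

Things in the scene. Friction and masses are not known exactly. Their poses are not given: they have to be found in the camera images.
- housing_green: Turned aluminium valve housing, the good one. Stands upright: 64 mm ball with a flat foot 28 mm across, then a straight round neck, 26 mm diameter, 58 to 106 mm above the foot (grip it about 88 mm up); about 0.25 kg. Tag: green plug on the neck's top (100 to 106 mm) and thin collar at its base (up to 65 mm, 33 mm across). Origin: centre of the foot; z up the neck; round about z.
- housing_red: Turned aluminium valve housing, the reject. Stands upright: 64 mm ball with a flat foot 28 mm across, then a straight round neck, 26 mm diameter, 58 to 106 mm above the foot (grip it about 88 mm up); about 0.25 kg. Tag: red plug on the neck's top (100 to 106 mm) and thin collar at its base (up to 65 mm, 33 mm across). Origin: centre of the foot; z up the neck; round about z.
- cradle: Leak-test cradle, fixed: green base plate 110 x 110 x 12 mm, a grey round cup on it (92 mm outside, 82 mm inside, rim 45 mm above the bench) in which a sprung brass ring (76 mm outside, 54 mm hole) rides; a small dial gauge 39 mm high, 70 mm out along the cradle's x. Origin: centre of the base's underside, under the ring's centre; z up.
- cradle_ring (a joint): How far the brass ring is pushed down, m: 0 at rest (ring's top 60 mm above the bench, 15 mm above the cup's rim), 0.015 at its lower stop (top flush with the rim). Springs push it up with about 5 N at rest, rising to 14 N at the stop; a housing's weight alone hardly moves it, and it rises again when let go.
- cradle_seat (a point): The point where a housing's foot centre lies when its ball sits in the brass ring: on the ring's axis, 11.6 mm below the ring's top face (48.4 mm above the bench with the ring at rest, 33.4 mm fully down). It moves with the ring. z up. Lowered from above, a housing up to about 8 mm off centre slides in.
- reject_nest: Reject nest, fixed to the bench: red base plate 100 x 100 x 8 mm with a rigid red ring on it, 76 mm outside, 54 mm hole, its top 30 mm above the bench. Origin: centre of the base's underside; z up.
- reject_seat (a point): The point where a housing's foot centre lies when its ball sits in the red ring: on the ring's axis, 18.4 mm above the bench. z up.
- housing_plain: Bystander, to be left where it is: the same valve housing without a tag (dark steel plug on the neck's top). Origin: centre of its foot.
- oil_can: Bystander, to be left where it is: blue oil can, 60 mm diameter, 128 mm high with its thin bent spout. Origin: centre of its underside.
- wrench: Bystander, to be left where it is: steel wrench lying flat, near the robot. Origin: underside, mid-length roughly.
- chip_brush: Bystander, to be left where it is: brush lying flat, near the robot. Origin: underside, mid-length roughly.
- bushing: Bystander, to be left where it is: brass bushing, 48 mm diameter, 35 mm high, standing. Origin: centre of its underside.
- paste_jar: Bystander, to be left where it is: yellow jar with a black cap, 60 mm diameter, 60 mm high. Origin: centre of its underside.
Things that resemble listed ones, but are neither listed nor needed, are in the scene too. Leave any orange or purple look-alike of the housing_green alone.

How it is judged:
By the outcome, as a careful person would: the job done as asked, in the order asked, and still so for the second after the job is handed in, while the arm keeps its last pose, push and grip.
It also fails if it takes over 64 s, if anything falls off the work surface, if the arm or the gripper's body presses on something with over 40 N, if the wrist force passes 120 N, or if a joint passes its speed limit or range.

## Robot

A 7-joint arm with a two-finger parallel gripper is mounted at the origin on the work surface. World frame = base frame: x ahead of the robot, y to its left, z up, the work surface at z = 0. Lengths are in mm, angles in rad, forces in N, time in s.
With the tool pointing down it reaches from about 400 to 850 mm from the base axis. Payload 4.5 kg.
Tool frame: the origin (TCP) lies midway between the tips of the shut fingers; the grasp point (between the pads) lies 19 mm behind it (manip.tcp_to_grasp is the distance from the TCP to the grasp point, in mm); z points along the fingers, x is the direction in which the jaws open and shut, and the axes are right-handed (so a half turn about z gives the same grasp; the last joint's range is limited). The gripper opens to 85 mm and grips with 20 to 120 N. Pads are 22 mm wide; open, the fingers measure 114 mm over their backs; the gripper's body (76 mm by 85 mm) begins 54 mm behind the grasp point. The pads swing forward as they close: fully open they stand 13 mm farther back than shut.
Start: joints at [1.266, 0.689, -0.195, 1.565, 0.157, 0.902, -0.215], TCP at [207.752, -589.486, 231.317] pointing down, gripper open.
Joint ranges: [-3.01, 3.01], [-0.46, 2.08], [-1.47, 1.51], [0.13, 2.56], [-1, 4.14], [0.04, 2.09], [-2.66, 2.66]. Speed limits (rad/s): [2.57, 2.57, 3.14, 3.14, 3.14, 3.14, 3.14].

## Interface

Orientations are given as a unit quaternion [x, y, z, w].
In Python, from rig import manip gives the robot as it stands.
- The arm moves only by the tool send_rows, never from a script. Its argument "series" is a list that holds one entry, the list of rows, each a list of 5 numbers: the gripper command: -1 is fully open, 1 is shut, values between are in proportion, then the shift along the tool's x, y, z each as a share of 150 mm, from -1 to 1, then the turn about the tool's z as a share of 90 degrees, from -1 to 1. A call has 1 to 12 rows; each row is the pose to reach, as a shift and turn from the pose measured when the call began, along the tool's axes at that moment; what a row does not reach only later rows make up. A row lasts 1/12 s, in which the tool goes at most 41.7 mm and 7.16 degrees, less where a joint would pass 70% of its speed; a pose out of reach is approached as far as the arm can. A call with a number of a shift or a turn outside -1 to 1 is refused whole. A call with a gripper value outside its range is refused whole. The fingers move at their own pace and stop on an object; "squeeze" is the grip in N (left out, the last holds). Time passes only in rows, so rows that repeat a pose let the fingers close. It gives the time, the measured TCP pose, the force and the opening at its end, in the units of the state.
- manip.get_state(): the state, without advancing time (a new reading comes with each control period).
- manip.capture(name): name is "scene" or "top" or "wrist"; returns the picture (420x560x3 uint8, blue, green, red); there is no depth.
- manip.camera_params(name): a dict with "vertical_fov" (degrees; the focal length in pixels is half the picture's height over the tangent of half this angle, whatever the lens; pixels are square), "cx", "cy" (the principal point, pixels), "cam_to_world" (4x4, takes a point from camera to world coordinates). Camera axes: x right, y up, looking along -z (the intrinsics and any distortion apply to the point x, -y, -z); pixel columns grow to the right and rows downward; lengths in mm; the calibration is good to about 2 mm. A picture is of the moment at which its call begins: read the wrist's pose just before it. camera_params takes no time and is no camera call; for the wrist camera it gives the pose at the moment of the call.
- manip.job_done(): hands the job in, once; it reports no verdict.
The state is a dict: "time": time; "joint_positions": joint angles; "joint_velocities": joint speeds; "tau": joint torques, N m; "ee_pos": TCP position; "ee_rot": TCP orientation; "force": force on the tool from outside, world axes, zero at the start; "moment": the same for the moment, N m; "gripper_width": finger opening in mm.
Only numpy, scipy, OpenCV 4.12 (cv2) and the standard library are available. Lean on these libraries where they do the work, as an engineer would, in place of code of your own. Each camera call takes 0.05 s, during which the arm holds its last target.

## Working session

There is one attempt and no reset: what is moved stays moved. The work goes in short steps, Python scripts to look and compute and a tool call to move; the robot and the scene stay as the last step left them, time stands still between calls to the robot, and variables do not carry over. Pictures are saved under pics/ and viewed, and the job is handed in when it is done.

Besides the shell and the picture viewer there is one more tool, called after "Call:" by a JSON object that holds its "method" and its "body", one argument or row to a line. send_rows: Moves the arm, as the interface text tells. Its arguments: {"type":"object","properties":{"series":{"type":"array","items":{"type":"array","items":{"type":"array","items":{"type":"number","minimum":-1,"maximum":1}}}},"squeeze":{"type":"number"}},"required":["series"]}

```bash
ls; mkdir -p pics; python3 - <<'E'
from rig import manip
import cv2, json
s=manip.get_state(); print({k:s[k] for k in s if k not in('tau','joint_velocities')})
for n in("scene","top","wrist"):
    p=manip.camera_params(n); print(n,p)
    cv2.imwrite(f"pics/{n}0.png",manip.capture(n))
E
```

```text
pics
{'time': 0.0, 'joint_positions': array([ 1.26579516,  0.68999829, -0.19454349,  1.56633579,  0.15729482,
        0.90247783, -0.21510108]), 'ee_pos': array([ 207.48073773, -588.87861226,  230.47805047]), 'ee_rot': array([ 8.16226566e-01, -5.77731217e-01, -7.74574735e-04, -4.83779177e-04]), 'force': array([ 0.65070638, -0.99157979, -0.02109561]), 'moment': array([ 0.0431039 , -0.00884066,  0.00850967]), 'gripper_width': 85.21670895950245}
scene {'vertical_fov': 50.61293209705976, 'cx': 278.023290205718, 'cy': 214.3423172542217, 'cam_to_world': array([[ 5.58346085e-01, -5.62583214e-01,  6.09712865e-01,
         1.10745185e+03],
       [ 8.29606620e-01,  3.77229029e-01, -4.11644404e-01,
        -4.12385601e+02],
       [ 1.58283979e-03,  7.35661870e-01,  6.77347110e-01,
         7.05512010e+02],
       [ 0.00000000e+00,  0.00000000e+00,  0.00000000e+00,
         1.00000000e+00]])}
top {'vertical_fov': 54.62116930013461, 'cx': 279.80383751623344, 'cy': 209.05010635985053, 'cam_to_world': array([[ 1.97913636e-02,  9.97855705e-01, -6.23882563e-02,
         4.78519879e+02],
       [-9.99743115e-01,  1.90622032e-02, -1.22611439e-02,
        -3.35843519e+01],
       [-1.10455948e-02,  6.26148945e-02,  9.97976638e-01,
         9.73121931e+02],
       [ 0.00000000e+00,  0.00000000e+00,  0.00000000e+00,
         1.00000000e+00]])}
wrist {'vertical_fov': 65.92682992386136, 'cx': 279.6457834670924, 'cy': 206.40643843707323, 'cam_to_world': array([[ 3.31475284e-01,  8.94024230e-01,  3.01404731e-01,
         2.86080286e+02],
       [-9.43463073e-01,  3.14528739e-01,  1.04637961e-01,
        -5.61517247e+02],
       [-1.25157766e-03, -3.19049131e-01,  9.47737350e-01,
         3.72079291e+02],
       [ 0.00000000e+00,  0.00000000e+00,  0.00000000e+00,
         1.00000000e+00]])}
```

View pics/scene0.png

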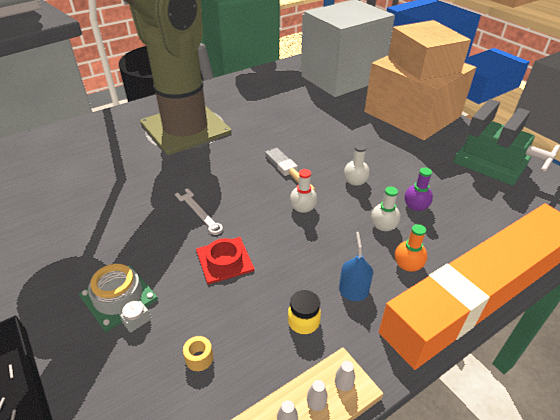

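View pics/top0.png

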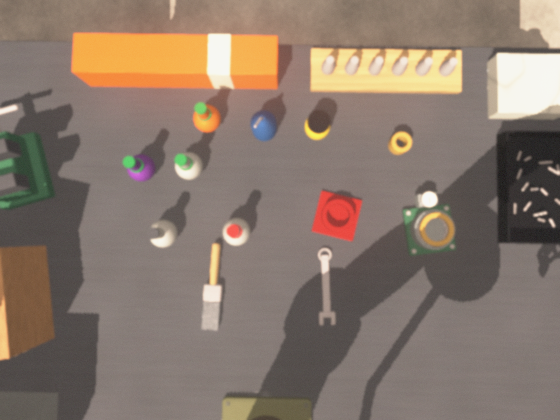

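View pics/wrist0.png

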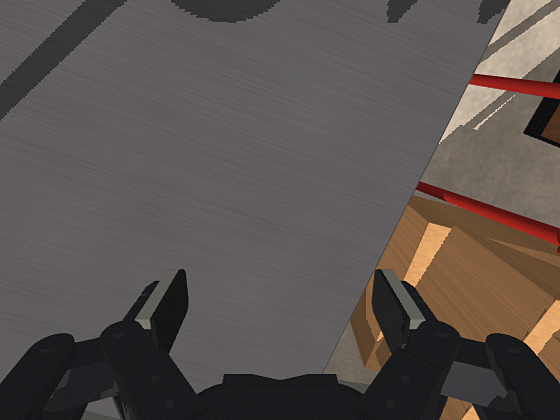

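The scene view shows these candidates: red-tagged housing (304,192), green-tagged aluminium one (387,210), plain one (357,168), and purple (421,190) and orange (413,248) look-alikes that also carry green plugs. In the top view the same five are at (236,231), (187,165), (162,233), (138,166) and (206,117). The red nest is at (338,213) and the cradle at (433,230). I choose the aluminium-bodied green one and will check it in a crop while measuring.

```bash
cat > h.py <<'E'
from rig import manip
import numpy as np, cv2
def ray(n,uv,p=None):
    p=p or manip.camera_params(n); T=np.array(p['cam_to_world']); f=210/np.tan(np.radians(p['vertical_fov']/2))
    d=T[:3,:3]@np.array([(uv[0]-p['cx'])/f,-(uv[1]-p['cy'])/f,-1]); return T[:3,3],d/np.linalg.norm(d)
def plane(n,uv,z,p=None):
    o,d=ray(n,uv,p); return o+d*(z-o[2])/d[2]
def tri(a,b):
    (o1,d1),(o2,d2)=a,b
    A=np.array([d1,-d2]).T; t=np.linalg.lstsq(A,o2-o1,rcond=None)[0]
    p,q=o1+t[0]*d1,o2+t[1]*d2; return (p+q)/2,np.linalg.norm(p-q)
def proj(n,P,p=None):
    p=p or manip.camera_params(n); T=np.array(p['cam_to_world']); f=210/np.tan(np.radians(p['vertical_fov']/2))
    c=T[:3,:3].T@(np.array(P)-T[:3,3]); return np.array([p['cx']-f*c[0]/c[2],p['cy']+f*c[1]/c[2]])
def blobs(img,lo,hi,mina=15):
    hsv=cv2.cvtColor(img,cv2.COLOR_BGR2HSV)
    m=cv2.inRange(hsv,np.array(lo),np.array(hi))
    if lo[0]<0: m=cv2.inRange(hsv,np.array([0,*lo[1:]]),np.array(hi))|cv2.inRange(hsv,np.array([180+lo[0],*lo[1:]]),np.array([180,*hi[1:]]))
    n,l,st,c=cv2.connectedComponentsWithStats(m)
    return [(c[i].round(1),st[i].tolist()) for i in range(1,n) if st[i][4]>=mina],m
E
python3 - <<'E'
from h import *
for n in("scene","top"):
    im=cv2.imread(f"pics/{n}0.png")
    for nm,lo,hi in(("green",[45,120,60],[75,255,255]),("red",[-8,150,80],[8,255,255]),("brass",[15,120,80],[30,255,255])):
        print(n,nm)
        for b in blobs(im,lo,hi)[0]: print("  ",b)
a=cv2.imread("pics/scene0.png")[130:290,280:440]; b=cv2.imread("pics/top0.png")[90:250,110:270]
cv2.imwrite("pics/crop1.png",cv2.resize(np.hstack([a,b]),None,fx=2.5,fy=2.5,interpolation=cv2.INTER_CUBIC))
a=cv2.imread("pics/scene0.png")[230:350,70:270]; b=cv2.imread("pics/top0.png")[170:290,290:490]
cv2.imwrite("pics/crop2.png",cv2.resize(np.hstack([a,b]),None,fx=2,fy=2,interpolation=cv2.INTER_CUBIC))
E
```

```text
scene green
   (array([425.2, 171.5]), [420, 168, 12, 9, 84])
   (array([420.6, 188.6]), [415, 183, 14, 9, 42])
   (array([390.9, 190.9]), [385, 187, 13, 9, 91])
   (array([387.3, 208.1]), [381, 202, 15, 10, 43])
   (array([418.4, 229.3]), [412, 224, 14, 11, 118])
   (array([412.7, 247. ]), [406, 240, 17, 11, 52])
scene red
   (array([304.4, 173.3]), [299, 169, 12, 9, 85])
   (array([304.2, 190.9]), [298, 187, 13, 7, 38])
   (array([224.1, 259.5]), [196, 237, 58, 48, 1833])
scene brass
   (array([507.1,   4.5]), [502, 0, 13, 8, 17])
   (array([404. ,  48.8]), [400, 42, 8, 16, 24])
   (array([374.4,  83.9]), [369, 82, 11, 6, 21])
   (array([464.1,  96.3]), [462, 92, 5, 9, 17])
   (array([293.2, 175.1]), [290, 170, 8, 12, 24])
   (array([511.2, 250.2]), [449, 204, 111, 93, 4925])
   (array([402.6, 246.8]), [397, 241, 13, 12, 69])
   (array([109.8, 280.4]), [91, 264, 42, 34, 603])
   (array([427.6, 307.7]), [387, 276, 83, 65, 2739])
   (array([303.2, 322.6]), [288, 306, 33, 28, 521])
   (array([196.5, 346.8]), [188, 340, 19, 16, 209])
   (array([199.2, 361.1]), [183, 343, 30, 28, 362])

[... 438 characters left out ...]
array([139.8,  53.7]), [73, 34, 135, 40, 5148])
   (array([253. ,  55.1]), [230, 36, 47, 39, 1750])
   (array([335.1,  53.5]), [330, 49, 9, 14, 52])
   (array([358.9,  52.9]), [353, 49, 10, 11, 49])
   (array([381.8,  52.7]), [376, 49, 11, 9, 42])
   (array([404.1,  52.9]), [398, 50, 11, 8, 42])
   (array([426.7,  53.8]), [419, 50, 14, 11, 50])
   (array([450.5,  54. ]), [444, 50, 13, 10, 47])
   (array([203.7, 120.5]), [195, 105, 19, 25, 244])
   (array([314.9, 131.9]), [304, 119, 26, 21, 227])
   (array([399.9, 142.4]), [389, 131, 23, 24, 385])
   (array([436.2, 228.2]), [420, 212, 34, 34, 432])
   (array([  4.1, 328.9]), [0, 301, 9, 58, 125])
   (array([  0.7, 336.9]), [0, 333, 3, 9, 17])
```

View pics/crop1.png

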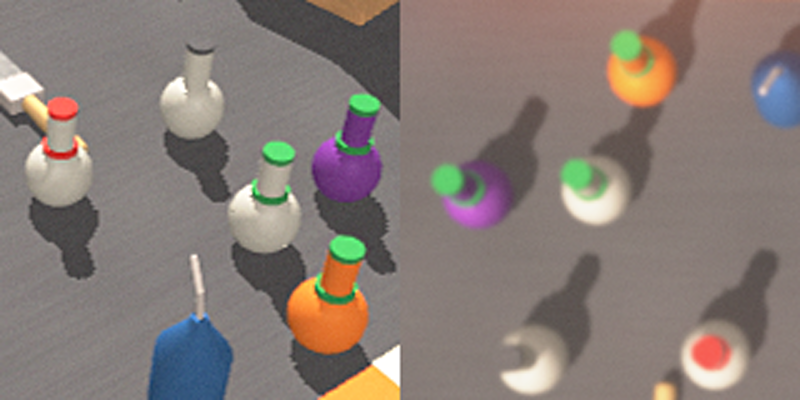

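View pics/crop2.png

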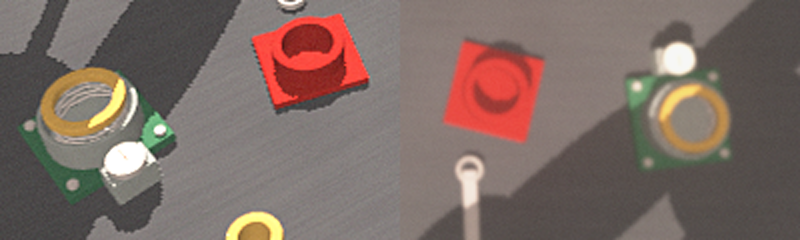

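The crop confirms it: the aluminium-bodied, green-plugged housing is at scene (391,191) / top (180,159), with the purple and orange bodies separate from it. Next I compute positions.

```bash
python3 - <<'E'
from h import *
np.set_printoptions(precision=1,suppress=True)
for nm,s,t in(("G",(390.9,190.9),(180.4,159.3)),("R",(304.4,173.3),(233.2,230.4)),("purple",(425.2,171.5),(128.8,161.6)),("orange",(418.4,229.3),(200.5,107))):
    print(nm,tri(ray("scene",s),ray("top",t)),plane("scene",s,104.5),plane("top",t,105.5))
print("collars scene",plane("scene",(387.3,208.1),63),plane("scene",(304.2,190.9),63))
# ball centroids in top: bright grey blobs
im=cv2.imread("pics/top0.png")
def ell(n,lo,hi,box,mode="hull"):
    im=cv2.imread(f"pics/{n}0.png");x0,y0,x1,y1=box
    m=np.zeros(im.shape[:2],np.uint8); m[y0:y1,x0:x1]=blobs(im,lo,hi)[1][y0:y1,x0:x1]
    c=max(cv2.findContours(m,cv2.RETR_EXTERNAL,cv2.CHAIN_APPROX_NONE)[0],key=cv2.contourArea)
    return m,c
# nest base
for n,box in(("top",(300,180,375,250)),("scene",(190,230,260,290))):
    m,c=ell(n,[-8,150,80],[8,255,255],box); r=cv2.minAreaRect(c); print(n,"nest rect",r)
    q=cv2.approxPolyDP(cv2.convexHull(c),6,True)[:,0]; print([(p.tolist(),plane(n,p,8)) for p in q])
# cradle ring brass outer
for n,box in(("top",(410,200,470,260)),("scene",(80,255,145,305))):
    m,c=ell(n,[12,90,60],[32,255,255],box); h=cv2.convexHull(c)
    pts=np.array([plane(n,p,60)[:2] for p in h[:,0]],np.float32); e=cv2.minEnclosingCircle(pts); print(n,"ring",cv2.boundingRect(c),e, cv2.fitEllipse(pts))
E
```

```text
G (array([637. , 194.9, 102.2]), np.float64(0.2533586058328023)) [638.9 192.7 104.5] [636.3 193.9 105.5]
R (array([485.8,  76.7, 103.3]), np.float64(1.9962635450844906)) [487.4  76.7 104.5] [485.2  75.6 105.5]
purple (array([630.2, 307.3, 102. ]), np.float64(0.8152176461265159)) [632.3 304.8 104.5] [629.3 305.6 105.5]
orange (array([752.4, 154.3, 104.2]), np.float64(0.08772608432926485)) [752.6 154.  104.5] [752.  154.1 105.5]
collars scene [644.6 186.2  63. ] [497.1  71.1  63. ]
top nest rect ((336.558837890625, 215.26470947265625), (41.47359085083008, 41.47359085083008), 14.03624439239502)
[([322, 191], array([ 583.8, -121.4,    8. ])), ([361, 201], array([ 561.7, -214.2,    8. ])), ([352, 239], array([ 471.2, -193.7,    8. ])), ([312, 229], array([493. , -98.9,   8. ]))]
scene nest rect ((224.61447143554688, 258.3560791015625), (40.903221130371094, 49.36947250366211), 72.18110656738281)
[([239, 237], array([ 492.8, -100.7,    8. ])), ([253, 270], array([ 590.3, -124.5,    8. ])), ([208, 284], array([ 571.3, -217.4,    8. ])), ([196, 249], array([ 472.7, -195.1,    8. ]))]
top ring (419, 212, 36, 35) ((498.775390625, -373.1445617675781), 39.5182991027832) ((498.21636962890625, -373.0216979980469), (76.70972442626953, 78.43116760253906), 172.03843688964844)
scene ring (90, 264, 43, 34) ((503.2823181152344, -375.1989440917969), 41.38914108276367) ((503.1105651855469, -375.5613098144531), (76.12973022460938, 82.75801086425781), 87.39323425292969)
```

Triangulated heights come out at 102–104 mm, against plugs at 100–106 mm, and the nest edge at about 95 mm and ring at about 77 mm match the 100 and 76 mm given. Red is at about (486,76), green (637,194), nest (530,-158) and ring (500,-374). Next is a helper that works out moves.

```bash
cat > go.py <<'E'
import sys
from h import *
from scipy.spatial.transform import Rotation as R
np.set_printoptions(precision=4,suppress=True)
def go(x,y,z,yaw):
    s=manip.get_state(); r=R.from_quat(s['ee_rot']).as_matrix()
    d=r.T@(np.array([x,y,z])-s['ee_pos'])/150
    cur=np.degrees(np.arctan2(r[1,0],r[0,0])); dt=(yaw-cur+180)%360-180
    print("t",round(s['time'],2),"pos",s['ee_pos'].round(1),"yaw",round(cur,1),"tilt z",r[:,2],"F",s['force'].round(1),"w",round(s['gripper_width'],1),"q",s['joint_positions'].round(2))
    print("shift",d,"turn",-dt/90, "check", R.from_matrix(r@R.from_euler('z',-dt,degrees=True).as_matrix()).as_matrix()[:,0])
if __name__=="__main__": go(*map(float,sys.argv[1:5]))
E
python3 go.py 310 -460 230 -50
```

```text
t 0.15 pos [ 207.5 -589.   230.7] yaw -70.6 tilt z [-0.0005  0.0013 -1.    ] F [-0.1 -0.4  0.6] w 85.0 q [ 1.27  0.69 -0.19  1.57  0.16  0.9  -0.22]
shift [-0.5842 -0.9302  0.0052] turn -0.22869707955065052 check [ 0.6428 -0.766  -0.0013]
```

Call:
{"method": "send_rows", "body": {
  "series": [
    [[-1, -0.15, -0.23, 0, -0.06], [-1, -0.3, -0.46, 0, -0.12], [-1, -0.45, -0.7, 0, -0.18], [-1, -0.58, -0.93, 0, -0.23], [-1, -0.58, -0.93, 0, -0.23]]
  ]
}}

```text
time: 0.57
ee_pos: [318.0, -452.2, 231.1]
ee_rot: [0.91, -0.414, 0.001, -0.004]
force: [1.2, 1.0, -0.6]
gripper_width: 85.8
```

```bash
python3 go.py 420 -330 230 -38
```

```text
t 0.57 pos [ 318.  -452.2  231.1] yaw -48.9 tilt z [ 0.0047  0.0072 -1.    ] F [ 1.2  1.  -0.6] w 85.8 q [ 1.06  0.6  -0.3   1.78  0.23  0.79 -0.2 ]
shift [-0.1671 -1.0481  0.0163] turn -0.12132667615905966 check [ 0.788  -0.6157 -0.0007]
```

Call:
{"method": "send_rows", "body": {
  "series": [
    [[-1, -0.04, -0.25, 0, -0.04], [-1, -0.08, -0.5, 0, -0.08], [-1, -0.12, -0.75, 0, -0.12], [-1, -0.16, -0.98, 0.01, -0.12], [-1, -0.16, -0.98, 0.01, -0.12]]
  ]
}}

```text
time: 0.98
ee_pos: [419.5, -329.4, 231.2]
ee_rot: [0.947, -0.32, 0.003, -0.007]
force: [0.8, 0.4, 0.2]
gripper_width: 85.7
```

```bash
python3 go.py 490 -220 230 -22
```

```text
t 0.98 pos [ 419.5 -329.4  231.2] yaw -37.4 tilt z [ 0.0099  0.0122 -0.9999] F [0.8 0.4 0.2] w 85.7 q [ 0.81  0.58 -0.35  1.84  0.25  0.76 -0.33]
shift [-0.0694 -0.8644  0.0218] turn -0.1708420187202118 check [ 0.9272 -0.3746  0.0046]
```

```bash
python3 - <<'E'
from h import *
import pickle
p=manip.camera_params("wrist"); im=manip.capture("wrist"); cv2.imwrite("pics/w1.png",im); pickle.dump(p,open("w1.pkl","wb"))
for P in((500,-374,60),(530,-158,30)): print(proj("wrist",P,p))
E
python3 go.py 490 -220 230 -22
```

```text
[371.03782917 174.5132548 ]
[260.38402197 -40.35236933]
t 1.03 pos [ 416.4 -333.2  231. ] yaw -37.6 tilt z [ 0.0068  0.0095 -0.9999] F [ 0.9 -0.6 -1. ] w 85.0 q [ 0.81  0.58 -0.34  1.84  0.25  0.76 -0.32]
shift [-0.0724 -0.8973  0.0172] turn -0.17368135460853612 check [ 0.9272 -0.3746  0.0027]
```

View pics/w1.png

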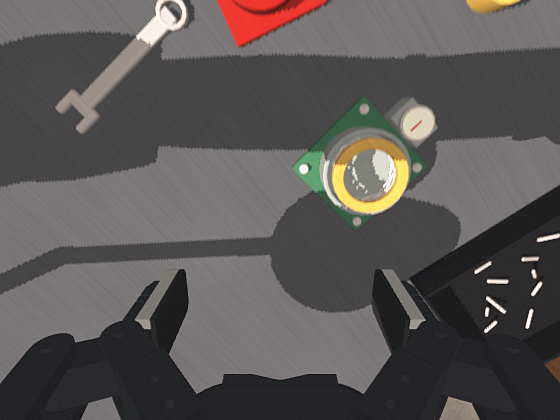

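The wrist view shows the cradle ring at (371,176), against a predicted (371,174.5), and the red nest at the top edge around (270,10).

```bash
python3 - <<'E'
from h import *
import pickle
p=pickle.load(open("w1.pkl","rb")); im=cv2.imread("pics/w1.png")
m=blobs(im,[15,110,90],[32,255,255])[1]; m[:, :300]=0; m[:100]=0;m[230:]=0
c=np.vstack(cv2.findContours(m,cv2.RETR_EXTERNAL,cv2.CHAIN_APPROX_NONE)[0]); h=cv2.convexHull(c)
pts=np.array([plane("wrist",q,60,p)[:2] for q in h[:,0]],np.float32)
print(cv2.minEnclosingCircle(pts),cv2.fitEllipse(pts))
E
```

```text
((497.9286193847656, -374.68310546875), 38.30018997192383) ((498.1617431640625, -374.6544494628906), (75.20099639892578, 75.9308090209961), 23.46799659729004)
```

Call:
{"method": "send_rows", "body": {
  "series": [
    [[-1, -0.02, -0.23, 0, -0.06], [-1, -0.04, -0.46, 0, -0.12], [-1, -0.06, -0.69, 0.01, -0.17], [-1, -0.07, -0.9, 0.02, -0.17], [-1, -0.07, -0.9, 0.02, -0.17]]
  ]
}}

```text
time: 1.45
ee_pos: [494.6, -213.5, 229.9]
ee_rot: [0.982, -0.189, 0.004, -0.008]
force: [1.4, 1.2, 0.9]
gripper_width: 85.3
```

```bash
python3 go.py 500 -90 230 -8
```

```text
t 1.45 pos [ 494.6 -213.5  229.9] yaw -21.8 tilt z [ 0.0108  0.0141 -0.9998] F [1.4 1.2 0.9] w 85.3 q [ 0.59  0.6  -0.41  1.83  0.3   0.78 -0.36]
shift [-0.2729 -0.7777  0.011 ] turn -0.15379239318649682 check [ 0.9902 -0.1392  0.0088]
```

```bash
python3 - <<'E'
from h import *
import pickle
p=manip.camera_params("wrist"); im=manip.capture("wrist"); cv2.imwrite("pics/w2.png",im); pickle.dump(p,open("w2.pkl","wb"))
print(proj("wrist",(530,-158,30),p))
m=blobs(im,[-8,150,60],[8,255,255])[1]
c=max(cv2.findContours(m,cv2.RETR_EXTERNAL,cv2.CHAIN_APPROX_NONE)[0],key=cv2.contourArea)
q=cv2.approxPolyDP(cv2.convexHull(c),10,True)[:,0]
P=[plane("wrist",k,8,p) for k in q]; print(q.tolist(),P,np.mean(P,axis=0))
E
python3 go.py 500 -90 230 -8
```

```text
[289.64607783 119.45252833]
[[327, 64], [336, 156], [251, 169], [235, 79]] [array([ 586.5873194 , -121.87651748,    8.        ]), array([ 564.33160606, -215.83441661,    8.        ]), array([ 469.593343  , -193.62982022,    8.        ]), array([492.0691603 , -99.57072879,   8.        ])] [ 528.14535719 -157.72787077    8.        ]
t 1.5 pos [ 492.3 -217.2  229.6] yaw -22.0 tilt z [ 0.008   0.0112 -0.9999] F [-0.6 -0.6 -0.3] w 85.1 q [ 0.59  0.6  -0.41  1.83  0.3   0.78 -0.36]
shift [-0.2705 -0.8052  0.007 ] turn -0.15605381059859363 check [ 0.9902 -0.1392  0.0064]
```

View pics/w2.png

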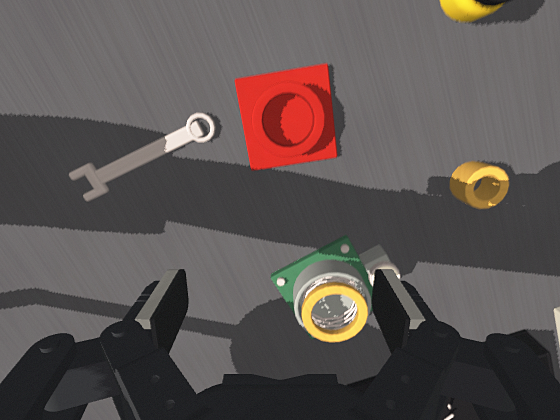

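The nest's corners are at (327,64), (336,156), (251,169) and (235,79), which gives a centre of (528,-158) and sides of about 97 mm, as expected. I continue toward the red housing.

Call:
{"method": "send_rows", "body": {
  "series": [
    [[-1, -0.07, -0.2, 0, -0.05], [-1, -0.14, -0.4, 0, -0.1], [-1, -0.2, -0.6, 0, -0.15], [-1, -0.27, -0.8, 0, -0.15], [-1, -0.27, -0.8, 0, -0.15]]
  ]
}}

```text
time: 1.92
ee_pos: [500.0, -85.3, 231.5]
ee_rot: [0.997, -0.071, 0.004, -0.008]
force: [0.6, -0.4, 0.5]
gripper_width: 84.9
```

```bash
python3 go.py 450 40 230 5
```

```text
t 1.92 pos [500.  -85.3 231.5] yaw -8.2 tilt z [ 0.0089  0.0149 -0.9998] F [ 0.6 -0.4  0.5] w 84.9 q [ 0.39  0.56 -0.47  1.91  0.34  0.74 -0.42]
shift [-0.4486 -0.7796  0.0196] turn -0.14627610683858638 check [0.9961 0.0871 0.0102]
```

Call:
{"method": "send_rows", "body": {
  "series": [
    [[-1, -0.06, -0.25, 0, -0.05], [-1, -0.1, -0.5, 0, -0.1], [-1, -0.15, -0.75, 0.01, -0.15], [-1, -0.2, -0.98, 0.02, -0.17], [-1, -0.2, -0.98, 0.02, -0.17], [-1, -0.2, -0.98, 0.02, -0.17]]
  ]
}}

```text
time: 2.42
ee_pos: [491.1, 64.5, 230.6]
ee_rot: [0.998, 0.063, 0.005, -0.007]
force: [-0.1, -1.1, -0.2]
gripper_width: 85.7
```

```bash
python3 - <<'E'
from h import *
import pickle
p=manip.camera_params("wrist"); im=manip.capture("wrist"); cv2.imwrite("pics/w3.png",im); pickle.dump(p,open("w3.pkl","wb"))
print(proj("wrist",(486,76,105),p))
for b in blobs(im,[-8,150,60],[8,255,255])[0]: print(b, plane("wrist",b[0],106,p))
E
python3 go.py 486 76 160 7
```

```text
[272.62021535 186.29167531]
(array([273.5, 180.1]), [257, 157, 34, 43, 945]) [486.08048485  81.69630505 106.        ]
(array([283.4, 335. ]), [239, 295, 92, 79, 4667]) [514.62054123 -73.76761248 106.        ]
t 2.47 pos [491.2  62.5 230.4] yaw 7.0 tilt z [ 0.0082  0.013  -0.9999] F [-0.1  0.  -0.1] w 85.1 q [ 0.12  0.56 -0.53  1.95  0.4   0.73 -0.51]
shift [-0.0277 -0.088   0.4701] turn 0.0002489906831919421 check [0.9925 0.1219 0.0097]
```

View pics/w3.png

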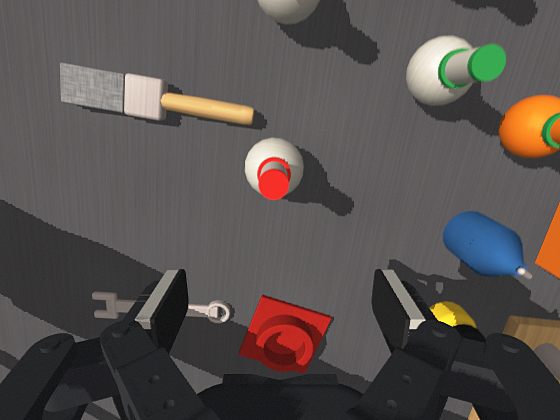

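The wrist view has the red plug at (274,185), against a predicted (273,186). The brush is at (210,105) and the green housing at (487,62). The estimate (486,76.5) holds, so I descend.

Call:
{"method": "send_rows", "body": {
  "series": [
    [[-1, -0.03, -0.09, 0.1, 0], [-1, -0.03, -0.09, 0.25, 0], [-1, -0.03, -0.09, 0.4, 0], [-1, -0.03, -0.09, 0.47, 0], [-1, -0.03, -0.09, 0.47, 0], [-1, -0.03, -0.09, 0.47, 0]]
  ]
}}

```text
time: 2.97
ee_pos: [485.7, 73.6, 159.6]
ee_rot: [0.998, 0.059, 0.004, -0.005]
force: [0.5, 0.1, 0.7]
gripper_width: 85.4
```

```bash
python3 - <<'E'
from h import *
p=manip.camera_params("wrist"); im=manip.capture("wrist"); cv2.imwrite("pics/w4.png",im)
print(proj("wrist",(486,76.5,106),p), plane("wrist",(274,280),106,p))
m=blobs(im,[-8,150,60],[8,255,255])
for b in m[0]: print(b, plane("wrist",b[0],106,p))
E
python3 go.py 486 76.5 69 7
```

```text
[278.41342045 227.20135525] [487.51839618  37.41943789 106.        ]
(array([279. , 193.4]), [258, 183, 43, 30, 360]) [483.71364272  99.20845283 106.        ]
(array([279.4, 222.6]), [260, 203, 40, 40, 1269]) [486.26250123  79.75058558 106.        ]
(array([293.3, 361. ]), [250, 337, 97, 44, 2586]) [509.76355086 -29.93420607 106.        ]
t 3.02 pos [486.2  74.3 160.3] yaw 6.8 tilt z [ 0.0086  0.012  -0.9999] F [-0.6 -0.3 -0.3] w 85.3 q [ 0.03  0.66 -0.43  2.03  0.5   0.54 -0.63]
shift [-0.0057 -0.0078  0.6089] turn -0.0018048685813558526 check [0.9925 0.1219 0.01  ]
```

View pics/w4.png

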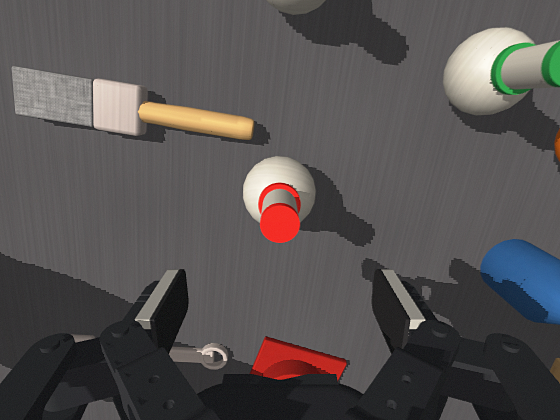

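The plug disc is centred at (279,223), giving (486,78). I descend, with a small shift toward +y.

Call:
{"method": "send_rows", "body": {
  "series": [
    [[-1, -0.005, -0.02, 0.15, 0], [-1, -0.005, -0.02, 0.35, 0], [-1, -0.005, -0.02, 0.52, 0], [-1, -0.005, -0.02, 0.61, 0], [-1, -0.005, -0.02, 0.61, 0], [-1, -0.005, -0.02, 0.61, 0]]
  ]
}}

```text
time: 3.52
ee_pos: [486.5, 77.8, 69.4]
ee_rot: [0.998, 0.059, 0.005, -0.005]
force: [-0.8, 0.2, -0.1]
gripper_width: 85.3
```

Call:
{"method": "send_rows", "body": {
  "series": [
    [[0.2, 0, 0, 0, 0], [0.4, 0, 0, 0, 0], [0.6, 0, 0, 0, 0], [0.8, 0, 0, 0, 0], [1, 0, 0, 0, 0], [1, 0, 0, 0, 0], [1, 0, 0, 0, 0], [1, 0, 0, 0, 0], [1, 0, 0, 0, 0]]
  ],
  "squeeze": 50
}}

```text
time: 4.27
ee_pos: [486.5, 77.8, 70.0]
ee_rot: [0.998, 0.059, 0.005, -0.005]
force: [-0.9, -0.6, 6.0]
gripper_width: 24.8
```

```bash
python3 - <<'E'
from h import *
cv2.imwrite("pics/w5.png",manip.capture("wrist"))
E
python3 go.py 486 76.5 140 7
```

```text
t 4.32 pos [486.5  77.8  70. ] yaw 6.8 tilt z [ 0.0099  0.0113 -0.9999] F [-1.2 -1.4  5.8] w 24.6 q [-0.09  0.81 -0.26  2.09  0.64  0.3  -0.76]
shift [ 0.0008  0.0033 -0.4668] turn -0.0024472459771977305 check [0.9925 0.1219 0.0112]
```

View pics/w5.png

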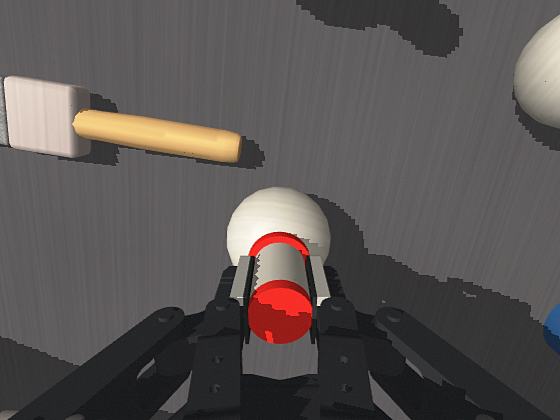

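The grasp is on the neck: plug at (280,312) between the pads, opening 24.7 mm. I lift it.

Call:
{"method": "send_rows", "body": {
  "series": [
    [[1, 0, 0, -0.05, 0], [1, 0, 0, -0.15, 0], [1, 0, 0, -0.28, 0], [1, 0, 0, -0.4, 0], [1, 0, 0, -0.47, 0], [1, 0, 0, -0.47, 0], [1, 0, 0, -0.47, 0]]
  ]
}}

```text
time: 4.9
ee_pos: [485.9, 76.8, 140.9]
ee_rot: [0.998, 0.059, 0.006, -0.005]
force: [-0.5, -0.5, -3.0]
gripper_width: 25.1
```

```bash
python3 go.py 528.5 -60 140 0
```

```text
t 4.9 pos [485.9  76.8 140.9] yaw 6.8 tilt z [ 0.0107  0.0115 -0.9999] F [-0.5 -0.5 -3. ] w 25.1 q [ 0.01  0.69 -0.4   2.05  0.54  0.49 -0.68]
shift [ 0.1742  0.9391 -0.0015] turn 0.07515914447804796 check [ 0.9999 -0.      0.0107]
```

Call:
{"method": "send_rows", "body": {
  "series": [
    [[1, 0.02, 0.08, 0, 0.02], [1, 0.05, 0.25, 0, 0.04], [1, 0.08, 0.45, 0, 0.06], [1, 0.12, 0.65, 0, 0.07], [1, 0.15, 0.82, 0, 0.07], [1, 0.17, 0.92, 0, 0.07], [1, 0.17, 0.94, 0, 0.07], [1, 0.17, 0.94, 0, 0.07]]
  ]
}}

```text
time: 5.57
ee_pos: [527.1, -62.5, 138.6]
ee_rot: [1.0, 0.002, 0.004, -0.005]
force: [-0.7, 0.5, -2.6]
gripper_width: 24.5
```

```bash
python3 go.py 528.5 -158 140 -8
```

```text
t 5.57 pos [527.1 -62.5 138.6] yaw 0.2 tilt z [ 0.0085  0.0106 -0.9999] F [-0.7  0.5 -2.6] w 24.5 q [ 0.3   0.73 -0.43  1.94  0.52  0.58 -0.47]
shift [ 0.0068  0.6364 -0.0161] turn 0.09119823694752256 check [ 0.9902 -0.1392  0.0069]
```

Call:
{"method": "send_rows", "body": {
  "series": [
    [[1, 0, 0.08, 0, 0.03], [1, 0, 0.22, 0, 0.06], [1, 0, 0.38, 0, 0.09], [1, 0.005, 0.52, -0.01, 0.09], [1, 0.007, 0.61, -0.015, 0.09], [1, 0.007, 0.636, -0.016, 0.09], [1, 0.007, 0.636, -0.016, 0.09], [1, 0.007, 0.636, -0.016, 0.09]]
  ]
}}

```text
time: 6.23
ee_pos: [528.4, -156.2, 139.8]
ee_rot: [0.998, -0.068, 0.004, -0.006]
force: [-0.0, -0.2, -2.7]
gripper_width: 25.1
```

```bash
python3 - <<'E'
from h import *
cv2.imwrite("pics/s6.png",cv2.resize(manip.capture("scene")[150:330,130:370],None,fx=3,fy=3))
cv2.imwrite("pics/w6.png",manip.capture("wrist"))
E
python3 go.py 528.5 -158 93 -8
```

```text
t 6.33 pos [ 528.6 -155.7  140. ] yaw -7.7 tilt z [ 0.0083  0.012  -0.9999] F [ 0.7  0.1 -2.6] w 24.6 q [ 0.46  0.75 -0.43  1.87  0.48  0.62 -0.4 ]
shift [-0.0007  0.0192  0.3131] turn 0.002840248291694062 check [ 0.9902 -0.1392  0.0066]
```

View pics/s6.png

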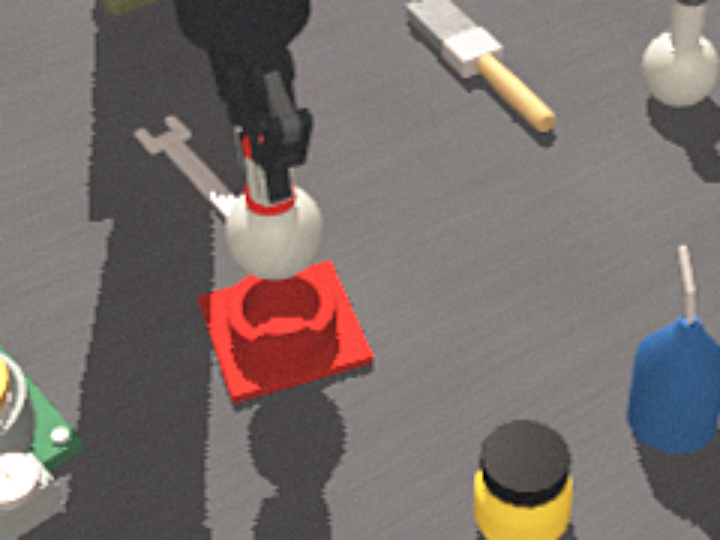

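View pics/w6.png

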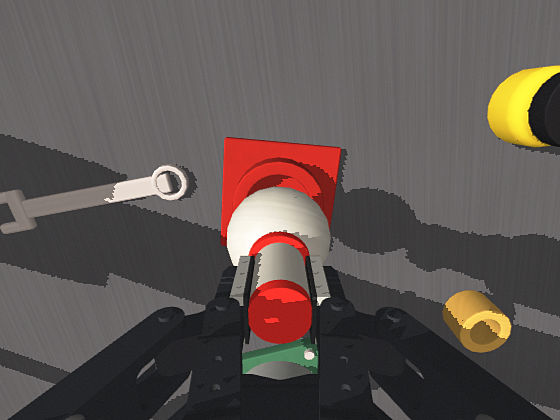

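The housing hangs upright over the nest: scene crop ball (273,230) above ring (283,320), wrist view ball (280,235) in line with the ring. I lower it.

Call:
{"method": "send_rows", "body": {
  "series": [
    [[1, 0, 0.02, 0.04, 0], [1, 0, 0.02, 0.1, 0], [1, 0, 0.02, 0.17, 0], [1, 0, 0.02, 0.23, 0], [1, 0, 0.02, 0.28, 0], [1, 0, 0.02, 0.31, 0], [1, 0, 0.02, 0.32, 0], [1, 0, 0.02, 0.32, 0]]
  ]
}}

```text
time: 7.0
ee_pos: [528.4, -158.0, 91.4]
ee_rot: [0.998, -0.067, 0.003, -0.006]
force: [0.8, 0.2, -2.0]
gripper_width: 24.5
```

```bash
python3 go.py 528.5 -158 88 -8
```

```text
t 7.0 pos [ 528.4 -158.    91.4] yaw -7.7 tilt z [ 0.0075  0.0123 -0.9999] F [ 0.8  0.2 -2. ] w 24.5 q [ 0.43  0.82 -0.37  1.9   0.54  0.51 -0.44]
shift [0.0005 0.0003 0.0226] turn 0.002932382192267053 check [ 0.9903 -0.1392  0.0057]
```

Call:
{"method": "send_rows", "body": {
  "series": [
    [[1, 0, 0, 0.007, 0], [1, 0, 0, 0.014, 0], [1, 0, 0, 0.02, 0], [1, 0, 0, 0.024, 0], [1, 0, 0, 0.024, 0]]
  ]
}}

```text
time: 7.42
ee_pos: [528.4, -158.0, 88.1]
ee_rot: [0.998, -0.067, 0.003, -0.006]
force: [-0.2, 0.1, -0.6]
gripper_width: 24.7
```

Call:
{"method": "send_rows", "body": {
  "series": [
    [[1, 0, 0, 0.005, 0], [1, 0, 0, 0.008, 0], [1, 0, 0, 0.008, 0]]
  ]
}}

```text
time: 7.67
ee_pos: [528.3, -158.0, 87.5]
ee_rot: [0.998, -0.067, 0.004, -0.006]
force: [-2.4, -0.0, 5.9]
gripper_width: 25.1
```

It is seated, with force rising to +5.9 N at the expected height. I release gently.

Call:
{"method": "send_rows", "body": {
  "series": [
    [[0.3, 0, 0, 0, 0], [0.1, 0, 0, 0, 0], [-0.2, 0, 0, 0, 0], [-0.5, 0, 0, 0, 0], [-1, 0, 0, 0, 0], [-1, 0, 0, 0, 0], [-1, 0, 0, 0, 0]]
  ]
}}

```text
time: 8.25
ee_pos: [528.4, -158.0, 87.5]
ee_rot: [0.998, -0.067, 0.003, -0.006]
force: [-0.2, -0.2, -0.3]
gripper_width: 85.0
```

```bash
python3 - <<'E'
from h import *
cv2.imwrite("pics/w7.png",manip.capture("wrist"))
E
python3 go.py 528.5 -158 230 -8
```

```text
t 8.3 pos [ 528.4 -158.    87.5] yaw -7.7 tilt z [ 0.0078  0.0117 -0.9999] F [-0.1  0.9  0.9] w 85.4 q [ 0.43  0.83 -0.36  1.9   0.54  0.5  -0.44]
shift [ 0.0068 -0.0122 -0.9501] turn 0.0028399902330455183 check [ 0.9902 -0.1392  0.0061]
```

View pics/w7.png

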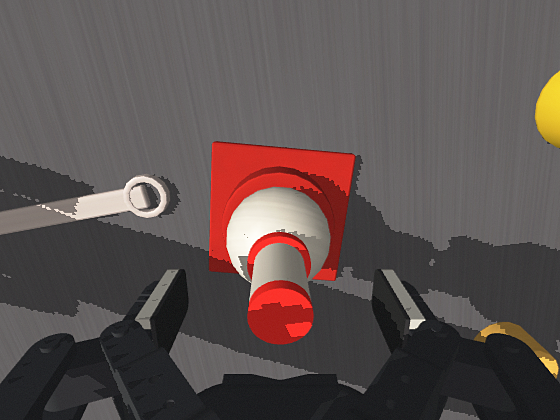

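The red housing stands upright in the nest (ball (279,235), plug (281,312)), free of the open fingers. I go up.

Call:
{"method": "send_rows", "body": {
  "series": [
    [[-1, 0, 0, -0.15, 0], [-1, 0, 0, -0.4, 0], [-1, 0, -0.01, -0.7, 0], [-1, 0.007, -0.012, -0.95, 0], [-1, 0.007, -0.012, -0.95, 0], [-1, 0.007, -0.012, -0.95, 0]]
  ]
}}

```text
time: 8.8
ee_pos: [530.2, -158.3, 232.6]
ee_rot: [0.998, -0.068, 0.006, -0.006]
force: [0.1, 0.2, -1.1]
gripper_width: 85.6
```

```bash
python3 - <<'E'
from h import *
im=manip.capture("wrist"); cv2.imwrite("pics/w8.png",im)
im=manip.capture("scene"); cv2.imwrite("pics/s8.png",im)
E
python3 go.py 560 -25 230 0
```

```text
t 8.9 pos [ 527.8 -158.2  229.5] yaw -7.8 tilt z [ 0.0065  0.0114 -0.9999] F [-1.3 -0.3 -1.1] w 85.6 q [ 0.53  0.63 -0.51  1.79  0.39  0.82 -0.31]
shift [ 0.0931 -0.9091  0.0083] turn -0.08614464922833412 check [ 1.     -0.      0.0065]
```

View pics/s8.png

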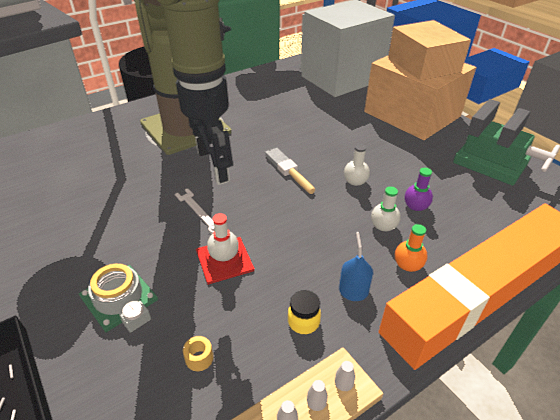

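The red housing stands upright in the nest at (222,245) and everything else is unmoved. I move toward the green one.

Call:
{"method": "send_rows", "body": {
  "series": [
    [[-1, 0.02, -0.23, 0, -0.04], [-1, 0.05, -0.46, 0, -0.08], [-1, 0.07, -0.69, 0, -0.09], [-1, 0.09, -0.91, 0.01, -0.09], [-1, 0.09, -0.91, 0.01, -0.09], [-1, 0.09, -0.91, 0.01, -0.09]]
  ]
}}

```text
time: 9.4
ee_pos: [558.7, -21.9, 228.2]
ee_rot: [1.0, 0.006, 0.002, -0.006]
force: [-0.5, -0.0, 0.1]
gripper_width: 85.6
```

```bash
python3 go.py 600 95 230 8
```

```text
t 9.4 pos [558.7 -21.9 228.2] yaw 0.7 tilt z [ 0.0033  0.0127 -0.9999] F [-0.5 -0.   0.1] w 85.6 q [ 0.28  0.64 -0.54  1.76  0.41  0.84 -0.43]
shift [ 0.2841 -0.7763 -0.0014] turn -0.08158417804805002 check [0.9903 0.1392 0.005 ]
```

Call:
{"method": "send_rows", "body": {
  "series": [
    [[-1, 0.07, -0.2, 0, -0.04], [-1, 0.14, -0.4, 0, -0.08], [-1, 0.21, -0.6, 0, -0.08], [-1, 0.28, -0.78, 0, -0.08], [-1, 0.28, -0.78, 0, -0.08], [-1, 0.28, -0.78, 0, -0.08]]
  ]
}}

```text
time: 9.9
ee_pos: [598.8, 95.9, 228.4]
ee_rot: [0.998, 0.069, 0.001, -0.006]
force: [0.1, -0.9, -0.5]
gripper_width: 85.5
```

```bash
python3 go.py 637 194 225 14
```

```text
t 9.9 pos [598.8  95.9 228.4] yaw 8.0 tilt z [ 0.0008  0.0121 -0.9999] F [ 0.1 -0.9 -0.5] w 85.5 q [ 0.08  0.71 -0.56  1.62  0.43  0.93 -0.48]
shift [ 0.3425 -0.6119  0.0306] turn -0.0671349531255348 check [0.9703 0.2419 0.0037]
```

Call:
{"method": "send_rows", "body": {
  "series": [
    [[-1, 0.09, -0.15, 0, -0.04], [-1, 0.18, -0.3, 0, -0.07], [-1, 0.26, -0.46, 0, -0.07], [-1, 0.34, -0.61, 0.03, -0.07], [-1, 0.34, -0.61, 0.03, -0.07], [-1, 0.34, -0.61, 0.03, -0.07]]
  ]
}}

```text
time: 10.4
ee_pos: [636.2, 192.3, 223.5]
ee_rot: [0.992, 0.124, -0.0, -0.005]
force: [-0.2, -0.7, -0.1]
gripper_width: 85.7
```

```bash
python3 - <<'E'
from h import *
p=manip.camera_params("wrist"); im=manip.capture("wrist"); cv2.imwrite("pics/w9.png",im)
print(proj("wrist",(637,194,106),p))
m=blobs(im,[45,100,60],[78,255,255])
for b in m[0]: print(b, plane("wrist",b[0],106,p))
E
python3 go.py 637 194 150 14
```

```text
[279.72264349 200.28725593]
(array([308.1,  60.8]), [287, 39, 41, 46, 1323]) [630.93353575 303.19288696 106.        ]
(array([281.2, 195.7]), [265, 171, 33, 45, 953]) [637.2142858  198.18467015 106.        ]
(array([374.7, 243.3]), [363, 235, 32, 28, 215]) [727.44724881 176.14464749 106.        ]
(array([393.7, 265.5]), [377, 256, 30, 25, 415]) [751.26496024 159.68521303 106.        ]
t 10.45 pos [636.4 190.7 223.7] yaw 14.1 tilt z [-0.0013  0.0088 -1.    ] F [-0.  -1.   0.3] w 85.3 q [-0.07  0.8  -0.56  1.43  0.45  1.04 -0.48]
shift [ 0.0089 -0.0162  0.4917] turn 0.001579403428972152 check [0.9703 0.2419 0.0009]
```

View pics/w9.png

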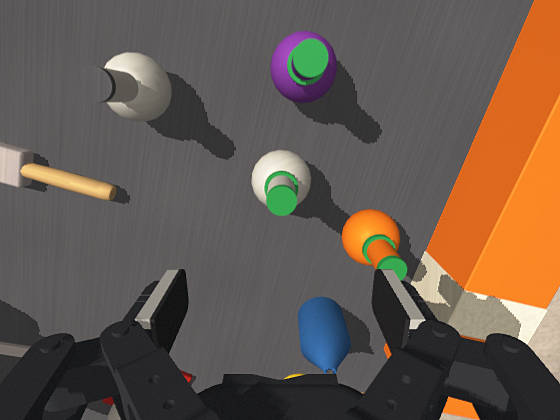

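The green plug is at (281,200) on the aluminium body, against a predicted (280,200). Purple (309,58) and orange (393,265) are clear of the finger path. I descend.

Call:
{"method": "send_rows", "body": {
  "series": [
    [[-1, 0.01, -0.02, 0.1, 0], [-1, 0.01, -0.02, 0.25, 0], [-1, 0.01, -0.02, 0.4, 0], [-1, 0.01, -0.02, 0.49, 0], [-1, 0.01, -0.02, 0.49, 0], [-1, 0.01, -0.02, 0.49, 0]]
  ]
}}

```text
time: 10.95
ee_pos: [636.9, 192.6, 149.9]
ee_rot: [0.992, 0.122, -0.001, -0.004]
force: [-0.1, 0.4, -0.0]
gripper_width: 85.5
```

```bash
python3 - <<'E'
from h import *
p=manip.camera_params("wrist"); im=manip.capture("wrist"); cv2.imwrite("pics/w10.png",im)
print(proj("wrist",(637,194,106),p))
m=blobs(im,[45,100,60],[78,255,255])
for b in m[0]: print(b, plane("wrist",b[0],106,p))
E
python3 go.py 637 195 69.5 14
```

```text
[278.67552376 234.90319261]
(array([318.9,  41.6]), [289, 10, 59, 68, 2695]) [631.08569856 304.39881039 106.        ]
(array([281.2, 200.6]), [260, 190, 43, 31, 374]) [633.0902748 216.068575  106.       ]
(array([281.3, 232.6]), [261, 212, 42, 42, 1362]) [638.20877604 195.8998538  106.        ]
(array([409.7, 274. ]), [394, 268, 33, 20, 208]) [726.18404744 187.84620088 106.        ]
(array([437. , 311.6]), [425, 302, 22, 22, 217]) [754.58200852 165.25891717 106.        ]
t 11.0 pos [637.6 193.7 151. ] yaw 14.1 tilt z [-0.0003  0.0086 -1.    ] F [0.7 0.6 0.2] w 85.6 q [-0.09  0.88 -0.53  1.49  0.5   0.9  -0.53]
shift [-0.003  -0.0051  0.5436] turn 0.0007071407212524466 check [0.9703 0.2419 0.0018]
```

View pics/w10.png

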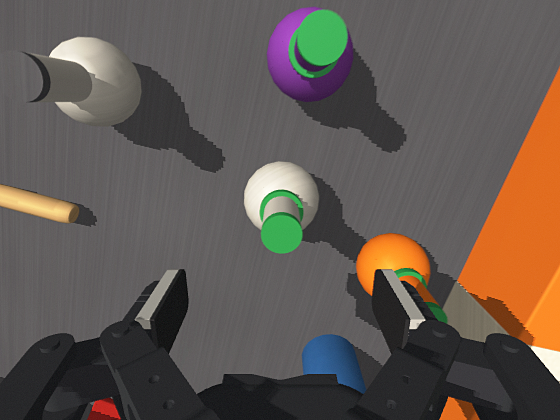

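The plug is at (281,233), giving (638,195). I descend and grip.

Call:
{"method": "send_rows", "body": {
  "series": [
    [[-1, 0.003, -0.007, 0.12, 0], [-1, 0.003, -0.007, 0.3, 0], [-1, 0.003, -0.007, 0.45, 0], [-1, 0.003, -0.007, 0.54, 0], [-1, 0.003, -0.007, 0.54, 0], [-1, 0.003, -0.007, 0.54, 0]]
  ]
}}

```text
time: 11.5
ee_pos: [638.3, 195.7, 70.8]
ee_rot: [0.992, 0.122, 0.001, -0.004]
force: [-0.0, 0.3, 0.3]
gripper_width: 85.8
```

Call:
{"method": "send_rows", "body": {
  "series": [
    [[0.2, 0, 0, 0, 0], [0.4, 0, 0, 0, 0], [0.6, 0, 0, 0, 0], [0.8, 0, 0, 0, 0], [1, 0, 0, 0, 0], [1, 0, 0, 0, 0], [1, 0, 0, 0, 0], [1, 0, 0, 0, 0], [1, 0, 0, 0, 0]]
  ],
  "squeeze": 80
}}

```text
time: 12.25
ee_pos: [638.2, 195.7, 71.6]
ee_rot: [0.992, 0.122, 0.001, -0.004]
force: [-1.8, -1.4, 5.4]
gripper_width: 24.2
```

```bash
python3 - <<'E'
from h import *
cv2.imwrite("pics/w11.png",manip.capture("wrist"))
E
python3 go.py 637 194 215 14
```

```text
t 12.3 pos [638.2 195.7  71.6] yaw 14.0 tilt z [ 0.0004  0.0088 -1.    ] F [-1.7 -0.7  5.5] w 24.2 q [-0.12  0.98 -0.48  1.53  0.57  0.77 -0.58]
shift [-0.0079  0.001  -0.9559] turn 0.0005449064088780789 check [0.9703 0.2419 0.0025]
```

View pics/w11.png

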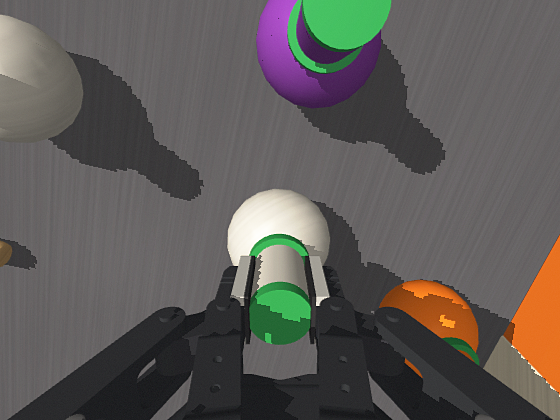

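The green housing's neck is between the pads (plug (280,315)). The TCP is 71.6 mm above the foot. I lift straight up to clear the red housing (124 mm) and the oil can (128 mm).

Call:
{"method": "send_rows", "body": {
  "series": [
    [[1, 0, 0, -0.05, 0], [1, 0, 0, -0.17, 0], [1, 0, 0, -0.35, 0], [1, 0, 0, -0.55, 0], [1, 0, 0, -0.75, 0], [1, 0, 0, -0.9, 0], [1, 0, 0, -0.97, 0], [1, 0, 0, -0.97, 0], [1, 0, 0, -0.97, 0]]
  ]
}}

```text
time: 13.05
ee_pos: [637.6, 193.9, 216.3]
ee_rot: [0.992, 0.122, 0.0, -0.004]
force: [-0.3, -0.5, -4.0]
gripper_width: 24.2
```

```bash
python3 go.py 590 65 217 5
```

```text
t 13.05 pos [637.6 193.9 216.3] yaw 14.0 tilt z [-0.0006  0.0079 -1.    ] F [-0.3 -0.5 -4. ] w 24.2 q [-0.08  0.81 -0.56  1.43  0.46  1.03 -0.49]
shift [-0.5166  0.7564 -0.0111] turn 0.10055053296117396 check [0.9962 0.0872 0.0001]
```

Call:
{"method": "send_rows", "body": {
  "series": [
    [[1, -0.05, 0.07, 0, 0.02], [1, -0.15, 0.2, 0, 0.04], [1, -0.26, 0.37, 0, 0.06], [1, -0.36, 0.53, 0, 0.08], [1, -0.45, 0.66, 0, 0.1], [1, -0.5, 0.74, -0.01, 0.1], [1, -0.52, 0.76, -0.01, 0.1], [1, -0.52, 0.76, -0.01, 0.1]]
  ]
}}

```text
time: 13.72
ee_pos: [589.0, 63.6, 215.9]
ee_rot: [0.999, 0.044, -0.001, -0.004]
force: [-0.1, 0.1, -3.0]
gripper_width: 24.1
```

```bash
python3 go.py 500 -60 217 -8
```

```text
t 13.72 pos [589.   63.6 215.9] yaw 5.0 tilt z [-0.0024  0.0077 -1.    ] F [-0.1  0.1 -3. ] w 24.1 q [ 0.13  0.71 -0.54  1.67  0.43  0.89 -0.5 ]
shift [-0.6634  0.7688 -0.0124] turn 0.14466749872693407 check [ 0.9903 -0.1392 -0.0034]
```

Call:
{"method": "send_rows", "body": {
  "series": [
    [[1, -0.06, 0.07, 0, 0.03], [1, -0.18, 0.2, 0, 0.06], [1, -0.32, 0.37, 0, 0.09], [1, -0.45, 0.53, 0, 0.12], [1, -0.57, 0.66, -0.01, 0.14], [1, -0.64, 0.74, -0.01, 0.14], [1, -0.66, 0.77, -0.01, 0.14], [1, -0.66, 0.77, -0.01, 0.14]]
  ]
}}

```text
time: 14.38
ee_pos: [500.9, -59.5, 216.6]
ee_rot: [0.998, -0.066, -0.001, -0.004]
force: [0.4, 0.4, -3.7]
gripper_width: 24.5
```

```bash
python3 go.py 450 -185 217 -22
```

```text
t 14.38 pos [500.9 -59.5 216.6] yaw -7.5 tilt z [-0.0019  0.0086 -1.    ] F [ 0.4  0.4 -3.7] w 24.5 q [ 0.35  0.59 -0.5   1.93  0.4   0.72 -0.52]
shift [-0.227   0.8737 -0.0095] turn 0.16070693356282137 check [ 0.9272 -0.3746 -0.005 ]
```

Call:
{"method": "send_rows", "body": {
  "series": [
    [[1, -0.02, 0.08, 0, 0.03], [1, -0.06, 0.23, 0, 0.06], [1, -0.11, 0.42, 0, 0.09], [1, -0.16, 0.6, 0, 0.12], [1, -0.2, 0.76, -0.01, 0.15], [1, -0.22, 0.84, -0.01, 0.16], [1, -0.23, 0.87, -0.01, 0.16], [1, -0.23, 0.87, -0.01, 0.16]]
  ]
}}

```text
time: 15.05
ee_pos: [450.2, -184.3, 217.0]
ee_rot: [0.982, -0.19, -0.001, -0.004]
force: [0.0, 1.1, -2.8]
gripper_width: 24.4
```

```bash
python3 go.py 475 -290 217 -32
```

```text
t 15.05 pos [ 450.2 -184.3  217. ] yaw -21.9 tilt z [-0.0011  0.0091 -1.    ] F [ 0.   1.1 -2.8] w 24.4 q [ 0.59  0.56 -0.45  1.98  0.36  0.68 -0.47]
shift [ 0.4166  0.592  -0.0064] turn 0.11168769344577703 check [ 0.848  -0.5299 -0.0057]
```

Call:
{"method": "send_rows", "body": {
  "series": [
    [[1, 0.04, 0.06, 0, 0.03], [1, 0.12, 0.17, 0, 0.06], [1, 0.22, 0.31, 0, 0.09], [1, 0.31, 0.44, 0, 0.11], [1, 0.38, 0.54, 0, 0.11], [1, 0.41, 0.58, -0.01, 0.11], [1, 0.42, 0.59, -0.01, 0.11], [1, 0.42, 0.59, -0.01, 0.11]]
  ]
}}

```text
time: 15.72
ee_pos: [476.5, -288.7, 217.5]
ee_rot: [0.962, -0.274, -0.002, -0.005]
force: [0.2, 0.6, -3.1]
gripper_width: 24.0
```

```bash
python3 go.py 498.3 -374.5 170 -37
```

```text
t 15.72 pos [ 476.5 -288.7  217.5] yaw -31.8 tilt z [-0.0003  0.0104 -0.9999] F [ 0.2  0.6 -3.1] w 24.0 q [ 0.71  0.64 -0.41  1.78  0.32  0.8  -0.41]
shift [0.427  0.4124 0.3108] turn 0.057761537590937766 check [ 0.7986 -0.6018 -0.0065]
```

Call:
{"method": "send_rows", "body": {
  "series": [
    [[1, 0.04, 0.04, 0, 0.02], [1, 0.13, 0.12, 0.04, 0.04], [1, 0.23, 0.22, 0.1, 0.06], [1, 0.32, 0.31, 0.18, 0.06], [1, 0.39, 0.38, 0.26, 0.06], [1, 0.42, 0.41, 0.3, 0.06], [1, 0.43, 0.41, 0.31, 0.06], [1, 0.43, 0.41, 0.31, 0.06], [1, 0.43, 0.41, 0.31, 0.06]]
  ]
}}

```text
time: 16.47
ee_pos: [499.6, -372.6, 170.7]
ee_rot: [0.948, -0.318, -0.002, -0.006]
force: [-0.7, 0.2, -3.5]
gripper_width: 24.0
```

```bash
python3 - <<'E'
from h import *
cv2.imwrite("pics/s12.png",cv2.resize(manip.capture("scene")[150:350,30:270],None,fx=3,fy=3))
cv2.imwrite("pics/w12.png",manip.capture("wrist"))
E
python3 go.py 498.3 -374.5 122 -37
```

```text
t 16.57 pos [ 499.6 -373.1  171. ] yaw -37.1 tilt z [ 0.0008  0.0107 -0.9999] F [ 0.3 -0.7 -2.9] w 24.2 q [ 0.77  0.78 -0.36  1.62  0.33  0.81 -0.38]
shift [0.001  0.0156 0.3267] turn -0.001158752939600226 check [ 0.7986 -0.6018 -0.0058]
```

View pics/s12.png

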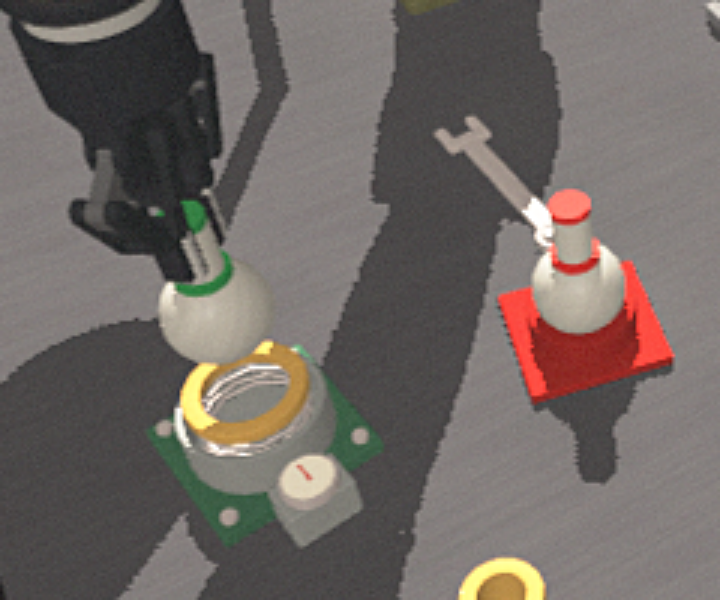

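View pics/w12.png

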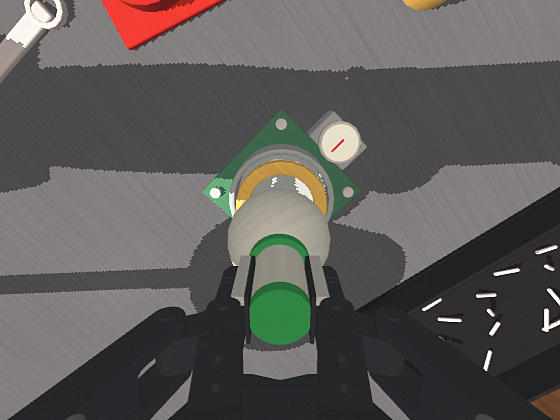

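The housing is upright over the ring: wrist ball (279,240) in line with ring (280,200); scene crop ball (216,310) over ring (245,395). I lower it.

Call:
{"method": "send_rows", "body": {
  "series": [
    [[1, 0, 0.015, 0.04, 0], [1, 0, 0.015, 0.1, 0], [1, 0, 0.015, 0.17, 0], [1, 0, 0.015, 0.24, 0], [1, 0, 0.015, 0.29, 0], [1, 0, 0.015, 0.32, 0], [1, 0, 0.015, 0.33, 0], [1, 0, 0.015, 0.33, 0]]
  ]
}}

```text
time: 17.23
ee_pos: [498.7, -374.2, 121.2]
ee_rot: [0.948, -0.318, -0.001, -0.005]
force: [0.9, 0.8, -2.9]
gripper_width: 24.3
```

```bash
python3 go.py 498.3 -374.5 105 -37
```

```text
t 17.23 pos [ 498.7 -374.2  121.2] yaw -37.1 tilt z [ 0.0012  0.0109 -0.9999] F [ 0.9  0.8 -2.9] w 24.3 q [ 0.76  0.84 -0.33  1.65  0.37  0.71 -0.4 ]
shift [-0.0002  0.0039  0.1077] turn -0.0010376439324513993 check [ 0.7986 -0.6018 -0.0056]
```

Call:
{"method": "send_rows", "body": {
  "series": [
    [[1, 0, 0.003, 0.015, 0], [1, 0, 0.003, 0.03, 0], [1, 0, 0.003, 0.045, 0], [1, 0, 0.003, 0.06, 0], [1, 0, 0.003, 0.06, 0]]
  ]
}}

```text
time: 17.65
ee_pos: [499.6, -374.7, 112.7]
ee_rot: [0.948, -0.318, 0.0, -0.005]
force: [2.1, 0.4, 5.4]
gripper_width: 24.0
```

Call:
{"method": "send_rows", "body": {
  "series": [
    [[1, 0, 0, 0.015, 0], [1, 0, 0, 0.03, 0], [1, 0, 0, 0.042, 0], [1, 0, 0, 0.048, 0], [1, 0, 0, 0.048, 0]]
  ]
}}

```text
time: 18.07
ee_pos: [499.9, -374.7, 106.4]
ee_rot: [0.948, -0.318, 0.001, -0.005]
force: [-0.1, 1.6, 8.1]
gripper_width: 24.1
```

```bash
python3 go.py 499.6 -374.5 104 -37
```

```text
t 18.07 pos [ 499.9 -374.7  106.4] yaw -37.1 tilt z [ 0.0043  0.0095 -0.9999] F [-0.1  1.6  8.1] w 24.1 q [ 0.75  0.86 -0.32  1.66  0.38  0.68 -0.41]
shift [-0.0023  0.0006  0.016 ] turn -0.0008552437607060407 check [ 0.7986 -0.6018 -0.0023]
```

Call:
{"method": "send_rows", "body": {
  "series": [
    [[1, 0, 0, 0.008, 0], [1, 0, 0, 0.016, 0], [1, 0, 0, 0.02, 0], [1, 0, 0, 0.02, 0]]
  ]
}}

```text
time: 18.4
ee_pos: [500.0, -374.7, 104.4]
ee_rot: [0.948, -0.318, 0.001, -0.005]
force: [0.1, 2.7, 9.7]
gripper_width: 24.1
```

Call:
{"method": "send_rows", "body": {
  "series": [
    [[1, 0, 0, 0.008, 0], [1, 0, 0, 0.016, 0], [1, 0, 0, 0.02, 0], [1, 0, 0, 0.02, 0]]
  ]
}}

```text
time: 18.73
ee_pos: [500.1, -374.7, 103.6]
ee_rot: [0.948, -0.318, 0.001, -0.005]
force: [-2.4, 2.9, 16.3]
gripper_width: 24.0
```

```bash
python3 - <<'E'
from h import *
cv2.imwrite("pics/s13.png",cv2.resize(manip.capture("scene")[230:340,60:180],None,fx=5,fy=5,interpolation=cv2.INTER_CUBIC))
cv2.imwrite("pics/w13.png",manip.capture("wrist"))
E
python3 go.py 499.6 -374.5 104 -37
```

```text
t 18.83 pos [ 500.1 -374.7  103.6] yaw -37.1 tilt z [ 0.0049  0.0081 -1.    ] F [-1.9  1.9 17. ] w 24.3 q [ 0.75  0.87 -0.32  1.66  0.38  0.68 -0.41]
shift [-0.0035  0.0012 -0.0026] turn -0.0010933851115724894 check [ 0.7986 -0.6018 -0.001 ]
```

View pics/s13.png

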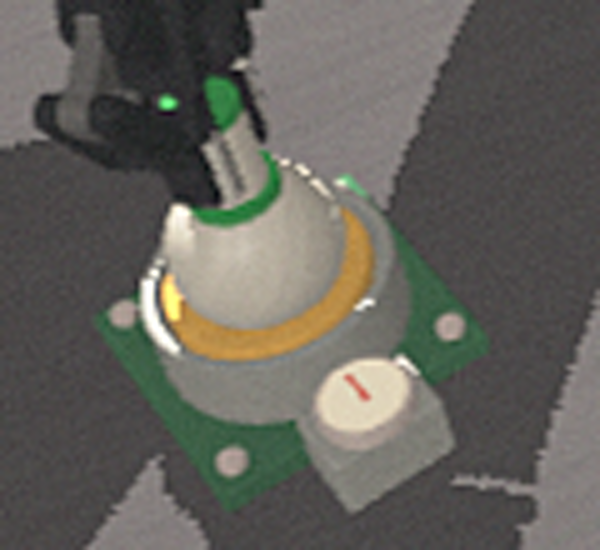

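View pics/w13.png

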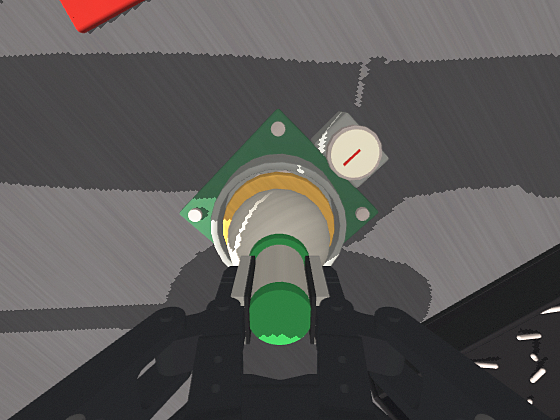

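The ring's top looks flush with the cup rim in both views (scene crop ring front (260,345), rim just around it), and force jumps from 9.7 to 17 N at the stop. I add a little margin.

Call:
{"method": "send_rows", "body": {
  "series": [
    [[1, 0, 0, 0.008, 0], [1, 0, 0, 0.014, 0], [1, 0, 0, 0.014, 0], [1, 0, 0, 0.014, 0]]
  ]
}}

```text
time: 19.17
ee_pos: [500.1, -374.7, 103.6]
ee_rot: [0.948, -0.318, 0.001, -0.004]
force: [-2.2, 2.4, 16.0]
gripper_width: 24.4
```

Call:
{"method": "send_rows", "body": {
  "series": [
    [[1, 0, 0, 0.006, 0], [1, 0, 0, 0.006, 0], [1, 0, 0, 0.006, 0], [1, 0, 0, 0.006, 0], [1, 0, 0, 0.006, 0], [1, 0, 0, 0.006, 0]]
  ]
}}

```text
time: 19.67
ee_pos: [500.1, -374.6, 103.9]
ee_rot: [0.948, -0.318, 0.001, -0.004]
force: [-1.0, 1.8, 9.9]
gripper_width: 23.9
```

```bash
python3 - <<'E'
from h import *
import time
cv2.imwrite("pics/s14.png",manip.capture("scene"))
cv2.imwrite("pics/s14b.png",cv2.resize(cv2.imread("pics/s14.png")[230:340,60:180],None,fx=5,fy=5,interpolation=cv2.INTER_CUBIC))
im=cv2.imread("pics/s14.png")
m=blobs(im,[12,90,60],[32,255,255])[1]; m[:,:80]=0;m[:,150:]=0;m[:255]=0;m[310:]=0
c=np.vstack(cv2.findContours(m,cv2.RETR_EXTERNAL,cv2.CHAIN_APPROX_NONE)[0]); h=cv2.convexHull(c)
# lowest/front edge of the ring vs predicted for z=60 and 45
print("front row max",h[:,0,1].max(), "left/right",h[:,0,0].min(),h[:,0,0].max())
a=np.linspace(0,2*np.pi,200)
for z in(60,47,45):
    q=np.array([proj("scene",(500+38*np.cos(t),-374.7+38*np.sin(t),z)) for t in a]); print(z,q.min(0).round(1),q.max(0).round(1))
E
python3 go.py 499.6 -374.5 104 -37
```

```text
front row max 301 left/right 92 134
60 [ 89.9 263. ] [132.4 295.1]
47 [ 91.9 267.4] [134.  299.5]
45 [ 92.2 268.1] [134.2 300.2]
t 19.72 pos [ 500.  -374.6  103.8] yaw -37.1 tilt z [ 0.0049  0.0069 -1.    ] F [-0.4  1.4 10.8] w 24.4 q [ 0.75  0.86 -0.32  1.66  0.38  0.67 -0.41]
shift [-0.0028  0.0012 -0.0011] turn -0.0013274951519021115 check [ 0.7986 -0.6018 -0.0002]
```

View pics/s14.png

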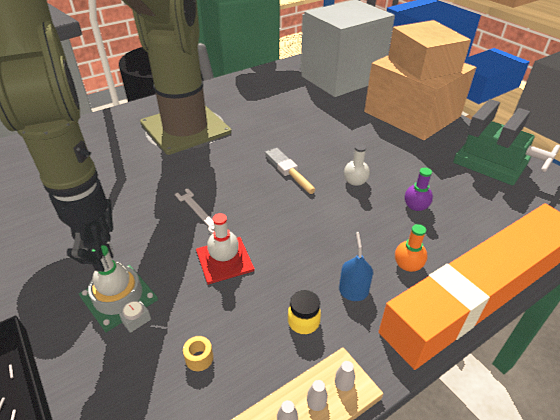

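View pics/s14b.png

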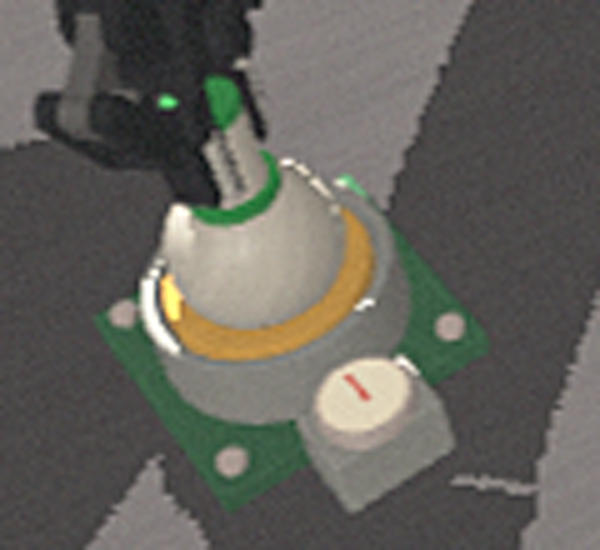

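All three checks put the ring at its stop (front edge row 301, against 300.2 predicted for 45 mm). The push is re-based with each call and fell to about 10 N, so I set a firmer final one.

Call:
{"method": "send_rows", "body": {
  "series": [
    [[1, 0, 0, 0.01, 0], [1, 0, 0, 0.02, 0], [1, 0, 0, 0.024, 0], [1, 0, 0, 0.024, 0], [1, 0, 0, 0.024, 0], [1, 0, 0, 0.024, 0], [1, 0, 0, 0.024, 0], [1, 0, 0, 0.024, 0], [1, 0, 0, 0.024, 0]]
  ]
}}

```text
time: 20.47
ee_pos: [500.2, -374.6, 103.4]
ee_rot: [0.948, -0.318, 0.002, -0.003]
force: [-3.5, 2.9, 23.3]
gripper_width: 24.0
```

```bash
python3 - <<'E'
from h import *
for i in range(3): im=manip.capture("wrist"); s=manip.get_state(); print(s['time'],s['ee_pos'].round(2),s['force'].round(1),s['gripper_width'])
cv2.imwrite("pics/w15.png",im)
cv2.imwrite("pics/s15.png",cv2.resize(manip.capture("scene")[230:340,60:180],None,fx=5,fy=5,interpolation=cv2.INTER_CUBIC))
E
```

```text
20.5167 [ 500.2  -374.62  103.38] [-3.3  4.6 23. ] 24.193243868292544
20.5667 [ 500.19 -374.61  103.4 ] [-3.5  3.  22.7] 24.485160605980113
20.6167 [ 500.18 -374.63  103.4 ] [-3.4  3.2 22.7] 24.03980080058158
```

View pics/s15.png

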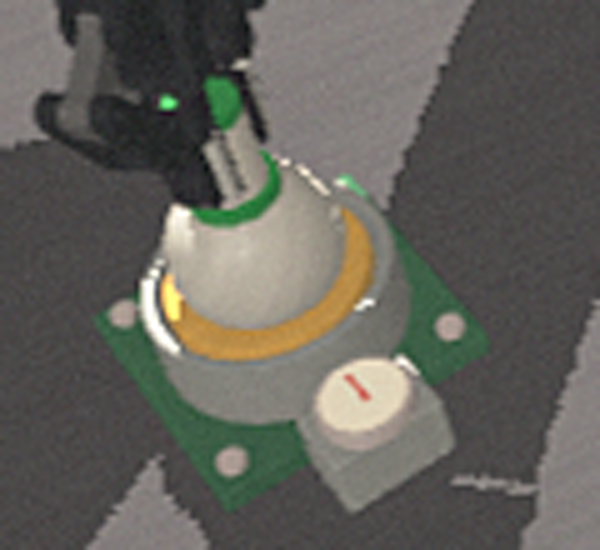

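View pics/w15.png

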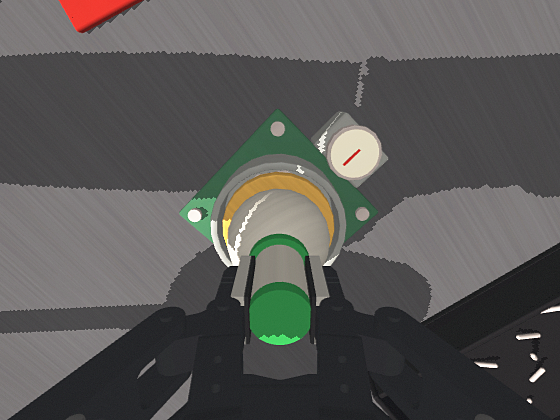

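The ring is flush, the push is steady at 23 N, the housing is upright and the fingers are clear of the cradle (pads above collar (280,240)). I hand in the job.

```bash
python3 -c "
from rig import manip
print(manip.job_done()); s=manip.get_state(); print(s['time'],s['ee_pos'],s['force'])"
```

```text
the job is handed in; nothing more can be done
None
the job is handed in; nothing more can be done
```

I stood the red-tagged housing upright in the reject nest and released it. Then I seated the green-tagged one in the brass ring and pressed it to the stop. The job was handed in at about 20.7 s with the gripper still holding the green housing down.

**Last checks:**
- **Push:** the force held steady at about 23 N, against about 11 N expected just to hold the springs down with the housing's weight helping.
- **Ring:** its front edge was at image row 301, against 300.2 predicted for flush with the rim. It looked flush in both the scene and wrist views.
- **Red housing and the rest:** the red housing was upright in its nest, and nothing else looked moved.

**Differences from plan:**
- The stop came about 1.5 mm lower than the gripper height I had worked out. I take that to be the neck slipping slightly in the pads.
- One hold step let the push fall to about 10 N, so I pressed again before handing in.
- About 4 to 5 N of sideways force remained at the end.

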